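Shut the tank changeover valve and snap the blanking cap onto its outlet

TASK

Close the camper's tank changeover valve for the drive: first turn its knob until the pointer reads zero (in line with the long thick bar of the scale), then set the blanking cap on the outlet stud and press it straight down until it clicks, and go on pressing after the force drops so that the cap squeezes the rubber seal under it. Finish while the gripper still holds the cap and keeps it pressed down on the seal; do not put it down or let go. Leave the mug, the tin and the matchbox where they are.

Things in the scene. Friction and masses are not known exactly. Their poses are not given: they have to be found in the camera images.
- valve: changeover valve, an aluminium block 100 x 220 x 45 mm (foot plate 116 x 236 x 5 mm) bolted to the worktop, two brass inlets at its back. Origin: centre of its underside; x points to the inlets at its back, y along its length, z up. On its top (45 mm up), 65 mm from the origin towards +y, is the black knob on a round dial plate; 65 mm from the origin towards -y is the upright brass outlet stud
- knob (a joint): turning angle of the knob about the vertical, rad, counter-clockwise from above positive; 0 = pointer on the zero bar of the scale, which lies on the +x side of the knob (valve frame). It starts 0.6 to 1.3 rad away from zero on the positive side, turns freely past zero (range -1.6 to 1.6), and stays where it is left (friction about 0.06 N m)
- knob_grip (a point): on the knob's axis, 66 mm above the worktop, at the middle of its grip bar. Axes turn with the knob: x along the bar towards its pointer, z up. The bar is 46 mm long, 12 mm thick, 22 mm high (54 to 76 mm above the worktop), on a disc 48 mm across. A white pointer marks the end of the bar that is read on the scale
- stud_base (a point): on the stud's axis at the top face of the free rubber seal, 51 mm above the worktop; axes as the valve's. The brass stud is 16 mm thick, ends 25 mm above this point, top 8 mm tapering to 8 mm. Four sprung balls in its side resist the cap's lip while the cap is 10 to 5 mm above home (peak about 9 to 16 N), then let go: the click
- seal (a joint): how far the rubber seal round the foot of the stud (a ring 39 mm across) is squeezed down, m: 0 = free, 0.004 = as far as it goes; its spring takes 2.5 N for each mm
- cap: white blanking cap, loose, standing mouth down on the worktop: a ribbed round grip 34 mm across and 50 mm high with a brim 44 mm across and 4 mm high at the foot; hollow from below (31 mm deep), with a rounded lip in the mouth, 18.4 mm wide inside. About 50 g. Origin: centre of the mouth, on the underside; z up through the closed top. Fully home its underside lies on the seal
- mug: white mug, 80 x 113 x 91 mm, bystander; origin at the centre of its underside
- tin: small food tin, 58 mm across, 72 mm high, bystander; origin at the centre of its underside
- match_box: matchbox 36 x 60 x 13 mm, lying flat, bystander; origin at the centre of its underside
Mind the look-alikes: they are no part of the job. What is shaped like the cap but pink or red is not meant.

How it is judged:
By the outcome, as a careful person would: the job done as asked, in the order asked, and still so for the second after the job is handed in, while the arm keeps its last pose, push and grip.
It also fails if it takes over 64 s, if anything falls off the work surface, if the arm or the gripper's body presses on something with over 40 N, if the wrist force passes 120 N, or if a joint passes its speed limit or range.

ROBOT

A 6-joint arm with a two-finger parallel gripper is mounted at the origin on a cart in front of the work surface, level with it; the furniture and walls round the work are solid. World frame = base frame: x ahead of the robot, y to its left, z up, the work surface at z = 0. Lengths are in m, angles in rad, forces in N, time in s.
With the tool pointing down it reaches from about 0.225 to 0.875 m from the base axis. Payload 3.4 kg.
Tool frame: the origin (TCP) lies at the very end of the fingers, on their centre line; the grasp point (between the pads) lies behind it (manip.grasp_offset is the z of the grasp point in the tool frame, in m); z points along the fingers, y is the line along which they close (so a half turn about z gives the same grasp; the last joint's range is limited). The gripper opens to 85 mm and grips with 20 to 120 N. Pads are 22 mm wide; open, the fingers measure 114 mm over their backs; the gripper's body (76 mm by 85 mm) begins 54 mm behind the grasp point. The pads swing forward as they close: fully open they stand 13 mm farther back than shut.
Start: joints at [-1.393, 0.276, 1.505, -0, 1.361, -0.121], TCP at [0.169, -0.55, 0.231] pointing down, gripper open.
Joint ranges: [-2.89, 2.89], [-0.75, 2.08], [0.22, 2.7], [-1.18, 4.32], [0.11, 2.71], [-2.7, 2.7]. Speed limits (rad/s): [2.57, 2.57, 3.14, 3.14, 3.14, 3.14].

INTERFACE

Orientations are given as a unit quaternion [w, x, y, z].
In Python, from rig import manip gives the robot as it stands.
- The arm moves only by the shell command python3 -m pendant 'ROWS' [FORCE]. ROWS is JSON, a list of rows, each an object of numbers: "dx", "dy", "dz": the shift along the tool's x, y, z in m; "rx", "ry", "rz": the turn, a rotation vector about the tool's x, y, z in degrees; "hand": the finger opening in m, from 0 to 0.0854. In form: [{"dx": .., "dy": .., "dz": .., "rx": .., "ry": .., "rz": .., "hand": ..}, ...]. A call has 1 to 12 rows; each row shifts and turns the commanded pose from where the row before left it, along the tool's axes as they then stand; what a row does not reach is not made up. A row lasts 1/12 s, in which the tool goes at most 41.7 mm and 7.16 degrees, less where a joint would pass 70% of its speed; a pose out of reach is approached as far as the arm can. A call is refused whole if a number of a shift passes 0.0417 or a number of a turn 7.16, either way. A call with a gripper value outside its range is refused whole. The fingers move at their own pace and stop on an object; FORCE is the grip in N (left out, the last holds). Time passes only in rows, so rows that do not move let the fingers close. It gives the time, the measured TCP pose, the force, the opening and the grip force at its end, in the units of the state.
- manip.get_state(): the state, without advancing time (a new reading comes with each control period).
- manip.get_image(name): name is "side" or "top"; returns a dict with "frame" (420x560x3 uint8, red, green, blue), "fx", "fy", "cx", "cy" (pixels), "distortion" ([k1, k2, p1, p2, k3] as OpenCV has them; the pictures are not rectified), "position" and "attitude" of the camera in the world. Camera axes: x right, y up, looking along -z (the intrinsics and any distortion apply to the point x, -y, -z); pixel columns grow to the right and rows downward; lengths in m; the calibration is good to about 2 mm. A picture is of the moment at which its call begins. There is no depth.
- manip.sign_off(): hands the job in; it is judged then, once.
The state is a dict: "clock": time; "qpos": joint angles; "qd": joint speeds; "effort": joint torques, N m; "position": TCP position; "ee_rot": TCP orientation; "contact_force": force on the tool from outside, world axes, zero at the start; "moment": the same for the moment, N m; "width": finger opening in m; "gripper_force": force on a finger pad.
Only numpy, scipy, OpenCV 4.12 (cv2) and the standard library are available. Lean on these libraries where they do the work, as an engineer would, in place of code of your own. Each camera call takes 0.05 s, during which the arm holds its last target. There are 200 camera calls.

## Working session

There is one attempt and no reset: what is moved stays moved. The work goes in short steps, Python scripts to look and compute and a shell command to move; the robot and the scene stay as the last step left them, time stands still between calls to the robot, and variables do not carry over. Pictures are saved under pics/ and viewed, at most 10 in all, crops included, and the job is handed in when it is done.

```bash
mkdir -p pics; cat > h.py <<'E'
import numpy as np,cv2
from scipy.spatial.transform import Rotation as R
from rig import manip
def cam(n):
    d=manip.get_image(n); np.save('/tmp/%s.npy'%n,d,allow_pickle=True); return d
def load(n): return np.load('/tmp/%s.npy'%n,allow_pickle=True).item()
def rot(q): 
    q=np.array(q,float)
    return q if q.shape==(3,3) else R.from_quat(q[[1,2,3,0]]).as_matrix()
def K(d): return np.array([[d['fx'],0,d['cx']],[0,d['fy'],d['cy']],[0,0,1.]]),np.array(d['distortion'],float)
def px2w(d,uv,z):
    k,D=K(d); p=cv2.undistortPoints(np.array([[uv]],float),k,D)[0,0]
    r=rot(d['attitude'])@np.array([p[0],-p[1],-1]); o=np.array(d['position'])
    return o+r*(z-o[2])/r[2]
def w2px(d,P):
    P=np.atleast_2d(P)-np.array(d['position']); c=P@rot(d['attitude']); c=c*[1,-1,-1]
    k,D=K(d); return cv2.projectPoints(c,np.zeros(3),np.zeros(3),k,D)[0][:,0]
def crop(d,u0,v0,u1,v1,s,name):
    f=cv2.resize(d['frame'][v0:v1,u0:u1],None,fx=s,fy=s,interpolation=cv2.INTER_CUBIC)
    cv2.imwrite('pics/'+name,f[:,:,::-1])
E
python3 - <<'E'
from h import *
a=cam('top');b=cam('side')
for d in(a,b): print(d['position'],d['attitude'],d['fx'],d['distortion'])
cv2.imwrite('pics/t0.png',a['frame'][:,:,::-1]);cv2.imwrite('pics/s0.png',b['frame'][:,:,::-1])
print(manip.get_state(),manip.grasp_offset)
E
```

```text
[ 0.32504604 -0.04398926  0.94811561] [ 0.70534744  0.07333116 -0.0769685  -0.70084477] 383.39366035451326 [0.01354601 0.         0.         0.         0.        ]
[ 0.46397917 -0.87590103  0.73674503] [ 0.89673347  0.44238002 -0.00871209 -0.00964907] 423.5703628622799 [-0.06646796  0.          0.          0.          0.        ]
{'clock': 0.1, 'qpos': array([-1.39302462e+00,  2.76511321e-01,  1.50601020e+00, -8.87065732e-06,
        1.36073671e+00, -1.20987173e-01]), 'qd': array([-0.00029394, -0.00052914, -0.00443853,  0.00018888,  0.00063969,
       -0.00013967]), 'effort': array([ 1.54514120e-03, -4.17699265e+01, -2.46404475e+01, -1.51126983e-04,
        5.79319560e-03,  4.61267589e-06]), 'position': array([ 0.1691542 , -0.54904578,  0.23053642]), 'ee_rot': array([-8.32333554e-04,  9.88863141e-01,  1.48825380e-01, -2.79770005e-05]), 'contact_force': array([-0.3276759 , -0.431684  , -0.31765162]), 'moment': array([ 0.05092728, -0.01568156, -0.0329742 ]), 'gripper_force': 0.0, 'width': 0.08540660892165541} -0.0187
```

View pics/t0.png

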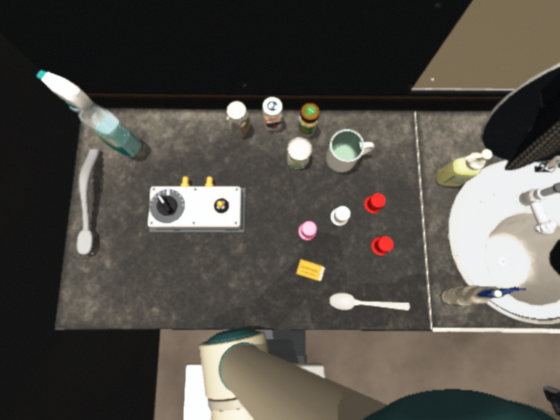

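View pics/s0.png

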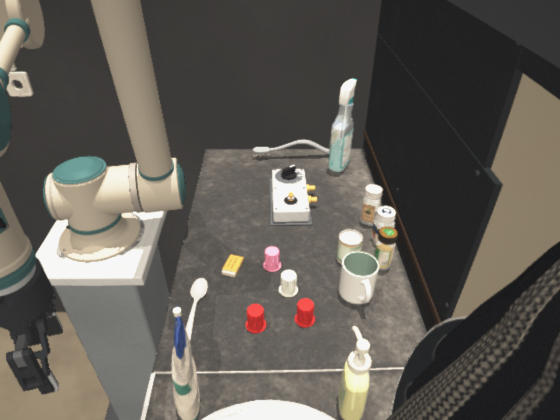

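Candidates for the cap in the top view: white (341,216), pink (308,231), red (375,204) and red (382,246). In the side view the white one is at (289,283). I choose the white one and check it in close crops.

```bash
python3 - <<'E'
from h import *
a=load('top');b=load('side')
A=cv2.resize(a['frame'][165:245,140:260],None,fx=6,fy=6,interpolation=cv2.INTER_CUBIC)[:,:,::-1]
cv2.imwrite('pics/valve.png',A)
B=cv2.resize(a['frame'][190:250,290:400],None,fx=6,fy=6,interpolation=cv2.INTER_CUBIC)[:220]
C=cv2.resize(b['frame'][240:335,230:330],None,fx=3.8,fy=3.8,interpolation=cv2.INTER_CUBIC)
C=C[:,:]
m=np.zeros((590,660,3),np.uint8);m[:220]=B;m[225:225+361,:380]=C
cv2.imwrite('pics/cap.png',m[:,:,::-1])
E
```

```text
(no output)
```

View pics/valve.png

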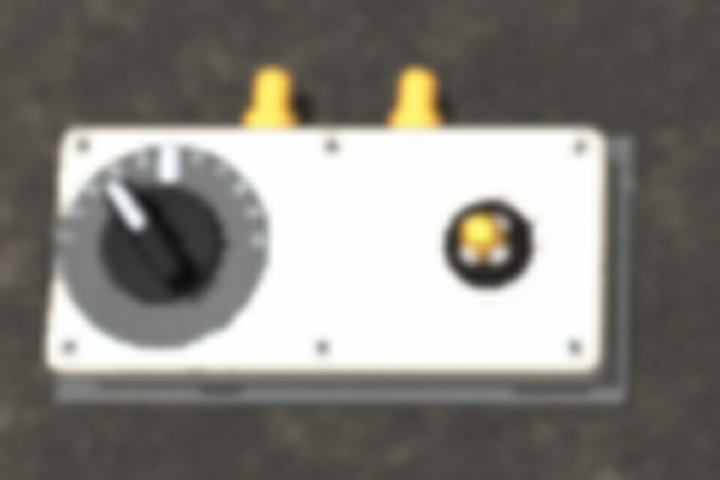

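View pics/cap.png

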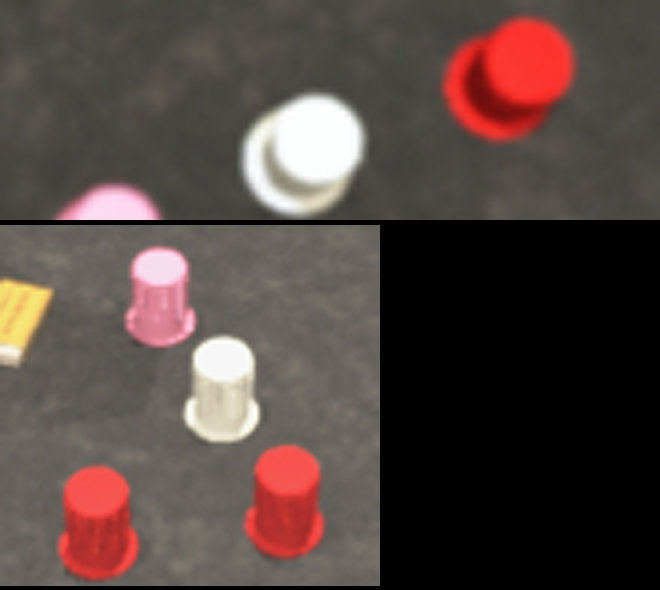

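```bash
python3 - <<'E'
from h import *
a=load('top');b=load('side')
f=lambda x,y:(140+(x+.5)/6-.5,165+(y+.5)/6-.5)
S=[px2w(a,f(*p),.046)[:2] for p in[(83,146),(332,146),(580,146),(574,347),(322,347),(68,347)]]
print('screws',np.round(S,4),'ctr',np.mean(S,0))
seal=px2w(a,f(489,244),.051);dial=px2w(a,f(163,247),.0465);zb=px2w(a,f(169,163),.0465)
print('seal',seal,'dial',dial,np.linalg.norm((seal-dial)[:2]))
d=(dial-seal)[:2];print('yaw seal-dial',np.degrees(np.arctan2(-d[0],d[1])))
for i,j in[(2,0),(3,5)]:
  e=S[j]-S[i];print('yaw screws',np.degrees(np.arctan2(-e[0],e[1])))
e=(zb-dial)[:2];print('zero',np.degrees(np.arctan2(e[1],e[0])))
p=px2w(a,f(115,184),.076);q=px2w(a,f(140,225),.076);e=(p-q)[:2]
print('pointer',p,q,np.degrees(np.arctan2(e[1],e[0])))
e=(p-dial)[:2];print('pointer tip-dial',np.degrees(np.arctan2(e[1],e[0])),np.linalg.norm(e))
print('cap top',px2w(a,(290+319.5/6-.5,190+138.5/6-.5),.05),px2w(b,(230+223.5/3.8-.5,240+135.5/3.8-.5),.05))
# side bottom brim
print('cap brim side',px2w(b,(230+222.5/3.8-.5,240+(413-225+.5)/3.8-.5),.004),'top',px2w(a,(290+300/6-.5,190+162/6-.5),.004))
print('side: seal',w2px(b,seal),'dial',w2px(b,dial))
crop(b,260,155,325,225,8,'sv.png')
E
```

```text
screws [[0.5561 0.2511]
 [0.5568 0.151 ]
 [0.5576 0.0509]
 [0.4752 0.051 ]
 [0.4746 0.1507]
 [0.474  0.251 ]] ctr [0.51570708 0.15095625]
seal [0.51573223 0.08546154 0.051     ] dial [0.51455224 0.2160954  0.0465    ] 0.13063919027387125
yaw seal-dial 0.5175281189321755
yaw screws 0.4309622792169127
yaw screws 0.37070902908584963
zero -0.1916504266352921
pointer [0.53324134 0.22782566 0.076     ] [0.51699451 0.21703436 0.076     ] 33.59247825828404
pointer tip-dial 32.11452511995755 0.022065387675327928
cap top [ 0.50008759 -0.20522912  0.05      ] [ 0.4993752  -0.20835609  0.05      ]
cap brim side [ 0.49951633 -0.20822528  0.004     ] top [ 0.49900773 -0.20504284  0.004     ]
side: seal [[290.33774715 198.60019581]] dial [[288.18534192 174.87030604]]
```

View pics/sv.png

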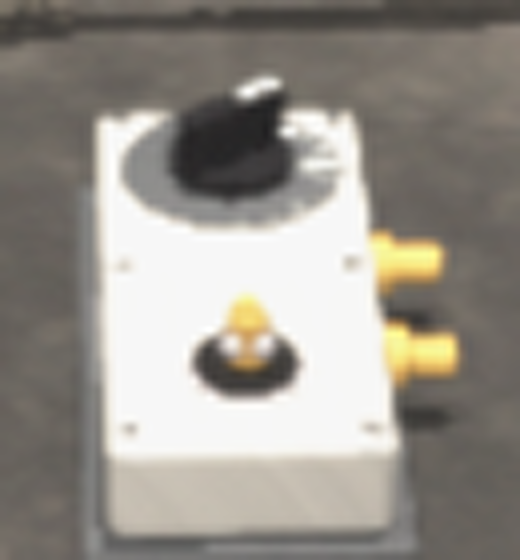

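Crop: the stud and seal sit at (246,355), which is pixel (290.3,198.9) in the full side view. The top view predicts (290.3,198.6), so the valve pose agrees between views. The pointer is about 33–34° past zero. The white ribbed cap is confirmed at about (0.500,-0.207). Next I move above the knob.

```bash
cat > st.py <<'E'
from h import *
import sys
s=manip.get_state();M=rot(s['ee_rot']);p=np.array(s['position'])
print('t',round(s['clock'],2),'p',p.round(4),'yaw',np.degrees(np.arctan2(M[1,0],M[0,0])).round(2),'tilt',np.degrees(np.arccos(-M[2,2])).round(2),'F',np.round(s['contact_force'],1),'w',round(s['width'],4),'gf',round(s['gripper_force'],1),'j',np.round(s['qpos'],2))
if len(sys.argv)>3: print('tool delta',(M.T@(np.array(sys.argv[1:4],float)-p)).round(4))
E
R='{"dx":0.0232,"dy":-0.0262}'
python3 -m pendant '[{"dx":0.0232,"dy":-0.0262},{"dx":0.0232,"dy":-0.0262},{"dx":0.0232,"dy":-0.0262},{"dx":0.0232,"dy":-0.0262},{"dx":0.0232,"dy":-0.0262},{"dx":0.0232,"dy":-0.0262},{"dx":0.0232,"dy":-0.0262},{"dx":0.0232,"dy":-0.0262},{"dx":0.0232,"dy":-0.0262},{"dx":0.0232,"dy":-0.0262},{"dx":0.0232,"dy":-0.0262},{"dx":0.0232,"dy":-0.0262}]'
python3 st.py 0.515 0.216 0.15
```

```text
t 0.1 p [ 0.1692 -0.549   0.2305] yaw 17.12 tilt 0.1 F [-0.3 -0.4 -0.3] w 0.0854 gf 0.0 j [-1.39  0.28  1.51 -0.    1.36 -0.12]
tool delta [ 0.5557 -0.6292  0.0817]invalid input
```

```bash

python3 -m pendant '[{"dx":0.0232,"dy":-0.0262,"dz":0,"rx":0,"ry":0,"rz":0,"hand":0.085}]'
python3 st.py 0.515 0.216 0.15
```

```text
clock: 0.18
position: [0.182, -0.5225, 0.2302]
ee_rot: [0.002, 0.989, 0.147, -0.001]
contact_force: [2.1, 1.2, -0.0]
width: 0.0849
gripper_force: 0.0
t 0.18 p [ 0.182  -0.5225  0.2302] yaw 16.93 tilt 0.26 F [ 2.1  1.2 -0. ] w 0.0849 gf 0.0 j [-1.36  0.24  1.56 -0.    1.34 -0.08]
tool delta [ 0.5338 -0.6098  0.0766]
```

```bash

python3 -m pendant '[{"dx":0.025,"dy":-0.0285,"dz":0,"rx":0,"ry":0,"rz":0,"hand":0.085},{"dx":0.025,"dy":-0.0285,"dz":0,"rx":0,"ry":0,"rz":0,"hand":0.085},{"dx":0.025,"dy":-0.0285,"dz":0,"rx":0,"ry":0,"rz":0,"hand":0.085},{"dx":0.025,"dy":-0.0285,"dz":0,"rx":0,"ry":0,"rz":0,"hand":0.085},{"dx":0.025,"dy":-0.0285,"dz":0,"rx":0,"ry":0,"rz":0,"hand":0.085},{"dx":0.025,"dy":-0.0285,"dz":0,"rx":0,"ry":0,"rz":0,"hand":0.085},{"dx":0.025,"dy":-0.0285,"dz":0,"rx":0,"ry":0,"rz":0,"hand":0.085},{"dx":0.025,"dy":-0.0285,"dz":0,"rx":0,"ry":0,"rz":0,"hand":0.085},{"dx":0.025,"dy":-0.0285,"dz":0,"rx":0,"ry":0,"rz":0,"hand":0.085},{"dx":0.025,"dy":-0.0285,"dz":0,"rx":0,"ry":0,"rz":0,"hand":0.085},{"dx":0.025,"dy":-0.0285,"dz":0,"rx":0,"ry":0,"rz":0,"hand":0.085},{"dx":0.025,"dy":-0.0285,"dz":0,"rx":0,"ry":0,"rz":0,"hand":0.085}]' >/dev/null
python3 st.py 0.515 0.216 0.15
```

```text
t 1.18 p [ 0.3698 -0.1006  0.2312] yaw 17.1 tilt 0.01 F [ 0.9 -0.5  0.6] w 0.085 gf 0.0 j [-0.45 -0.02  1.86 -0.    1.3   0.82]
tool delta [ 0.2319 -0.2599  0.0812]
```

```bash

python3 -m pendant '[{"dx":0.0257,"dy":-0.0288,"dz":0,"rx":0,"ry":0,"rz":0,"hand":0.06},{"dx":0.0257,"dy":-0.0288,"dz":0,"rx":0,"ry":0,"rz":0,"hand":0.06},{"dx":0.0257,"dy":-0.0288,"dz":0,"rx":0,"ry":0,"rz":0,"hand":0.06},{"dx":0.0257,"dy":-0.0288,"dz":0,"rx":0,"ry":0,"rz":0,"hand":0.06},{"dx":0.0257,"dy":-0.0288,"dz":0,"rx":0,"ry":0,"rz":0,"hand":0.06},{"dx":0.0257,"dy":-0.0288,"dz":0,"rx":0,"ry":0,"rz":0,"hand":0.06},{"dx":0.0257,"dy":-0.0288,"dz":0.02,"rx":0,"ry":0,"rz":0,"hand":0.06},{"dx":0.0257,"dy":-0.0288,"dz":0.02,"rx":0,"ry":0,"rz":0,"hand":0.06},{"dx":0.0257,"dy":-0.0288,"dz":0.02,"rx":0,"ry":0,"rz":0,"hand":0.06},{"dx":0,"dy":0,"dz":0.02,"rx":0,"ry":0,"rz":-5.8,"hand":0.06},{"dx":0,"dy":0,"dz":0,"rx":0,"ry":0,"rz":-5.8,"hand":0.06},{"dx":0,"dy":0,"dz":0,"rx":0,"ry":0,"rz":-5.8,"hand":0.06}]' >/dev/null
python3 -m pendant '[{"dx":0,"dy":0,"dz":0,"rx":0,"ry":0,"rz":0,"hand":0.06},{"dx":0,"dy":0,"dz":0,"rx":0,"ry":0,"rz":0,"hand":0.06}]' 
python3 st.py 0.515 0.216 0.057
```

```text
clock: 2.35
position: [0.5123, 0.2089, 0.1534]
ee_rot: [0.0, 0.955, 0.296, -0.0]
contact_force: [0.3, -0.3, 0.8]
width: 0.0598
gripper_force: 0.0
t 2.35 p [0.5123 0.2089 0.1534] yaw 34.38 tilt 0.04 F [ 0.3 -0.3  0.8] w 0.0598 gf 0.0 j [ 0.26  0.3   1.67 -0.    1.17  1.23]
tool delta [ 0.0063 -0.0043  0.0964]
```

```bash

python3 -m pendant '[{"dx":0.0063,"dy":-0.0043,"dz":0.02,"rx":0,"ry":0,"rz":0,"hand":0.045},{"dx":0,"dy":0,"dz":0.025,"rx":0,"ry":0,"rz":0,"hand":0.045},{"dx":0,"dy":0,"dz":0.025,"rx":0,"ry":0,"rz":0,"hand":0.045},{"dx":0,"dy":0,"dz":0.018,"rx":0,"ry":0,"rz":0,"hand":0.045},{"dx":0,"dy":0,"dz":0.008,"rx":0,"ry":0,"rz":0,"hand":0.045},{"dx":0,"dy":0,"dz":0,"rx":0,"ry":0,"rz":0,"hand":0.045}]' >/dev/null
python3 st.py 0.515 0.216 0.057
python3 -m pendant '[{"dx":0,"dy":0,"dz":0,"rx":0,"ry":0,"rz":0,"hand":0.0},{"dx":0,"dy":0,"dz":0,"rx":0,"ry":0,"rz":0,"hand":0.0},{"dx":0,"dy":0,"dz":0,"rx":0,"ry":0,"rz":0,"hand":0.0},{"dx":0,"dy":0,"dz":0,"rx":0,"ry":0,"rz":0,"hand":0.0},{"dx":0,"dy":0,"dz":0,"rx":0,"ry":0,"rz":0,"hand":0.0},{"dx":0,"dy":0,"dz":0,"rx":0,"ry":0,"rz":0,"hand":0.0}]' 40
python3 st.py 0.515 0.216 0.057
```

```text
t 2.85 p [0.514  0.2154 0.0562] yaw 34.41 tilt 0.21 F [ 0.1 -0.3  1.1] w 0.045 gf 0.0 j [ 0.27  0.4   1.79 -0.    0.95  1.24]
tool delta [ 0.0012  0.0001 -0.0008]
clock: 3.35
position: [0.5165, 0.2162, 0.0593]
ee_rot: [0.0, 0.955, 0.297, 0.002]
contact_force: [-0.0, -1.2, 6.0]
width: 0.0104
gripper_force: 42.0
t 3.35 p [0.5165 0.2162 0.0593] yaw 34.52 tilt 0.19 F [-0.  -1.2  6. ] w 0.0104 gf 42.0 j [ 0.27  0.4   1.79 -0.    0.95  1.24]
tool delta [-0.0014 -0.0007  0.0023]
```

```bash

python3 -m pendant '[{"dx":0,"dy":0,"dz":-0.0015,"rx":0,"ry":0,"rz":5,"hand":0.0},{"dx":0,"dy":0,"dz":0,"rx":0,"ry":0,"rz":5,"hand":0.0},{"dx":0,"dy":0,"dz":0,"rx":0,"ry":0,"rz":5,"hand":0.0},{"dx":0,"dy":0,"dz":0,"rx":0,"ry":0,"rz":5,"hand":0.0},{"dx":0,"dy":0,"dz":0,"rx":0,"ry":0,"rz":5,"hand":0.0},{"dx":0,"dy":0,"dz":0,"rx":0,"ry":0,"rz":5,"hand":0.0},{"dx":0,"dy":0,"dz":0,"rx":0,"ry":0,"rz":4,"hand":0.0},{"dx":0,"dy":0,"dz":0,"rx":0,"ry":0,"rz":0,"hand":0.0},{"dx":0,"dy":0,"dz":0,"rx":0,"ry":0,"rz":0,"hand":0.0}]' >/dev/null
python3 st.py 0.515 0.216 0.057
```

```text
t 4.1 p [0.5167 0.2156 0.0594] yaw 0.63 tilt 0.17 F [ 4.3 -2.5 -3.5] w 0.0108 gf 40.8 j [ 0.27  0.4   1.79 -0.    0.95  1.83]
tool delta [-0.0017 -0.0005  0.0024]
```

```bash

python3 -m pendant '[{"dx":0,"dy":0,"dz":0,"rx":0,"ry":0,"rz":0,"hand":0.04},{"dx":0,"dy":0,"dz":0,"rx":0,"ry":0,"rz":0,"hand":0.04},{"dx":0,"dy":0,"dz":0,"rx":0,"ry":0,"rz":0,"hand":0.04},{"dx":0,"dy":0,"dz":-0.02,"rx":0,"ry":0,"rz":0,"hand":0.06},{"dx":0,"dy":0,"dz":-0.04,"rx":0,"ry":0,"rz":0,"hand":0.06},{"dx":0,"dy":0.015,"dz":-0.03,"rx":0,"ry":0,"rz":0,"hand":0.06},{"dx":0,"dy":0.038,"dz":0,"rx":0,"ry":0,"rz":0,"hand":0.06},{"dx":0,"dy":0.038,"dz":0,"rx":0,"ry":0,"rz":0,"hand":0.06},{"dx":0,"dy":0.038,"dz":0,"rx":0,"ry":0,"rz":0,"hand":0.06},{"dx":0,"dy":0.038,"dz":0,"rx":0,"ry":0,"rz":0,"hand":0.06},{"dx":0,"dy":0.038,"dz":0,"rx":0,"ry":0,"rz":0,"hand":0.06},{"dx":0,"dy":0.038,"dz":0,"rx":0,"ry":0,"rz":0,"hand":0.06}]' >/dev/null
python3 -m pendant '[{"dx":0,"dy":0.038,"dz":0,"rx":0,"ry":0,"rz":0,"hand":0.06},{"dx":0,"dy":0.038,"dz":0,"rx":0,"ry":0,"rz":0,"hand":0.06},{"dx":0,"dy":0.038,"dz":0,"rx":0,"ry":0,"rz":0,"hand":0.06},{"dx":0,"dy":0.038,"dz":0,"rx":0,"ry":0,"rz":0,"hand":0.06},{"dx":0,"dy":0,"dz":0,"rx":0,"ry":0,"rz":0,"hand":0.06}]' >/dev/null
python3 st.py 0.4995 -0.207 0.015
python3 - <<'E'
from h import *
a=cam('top');crop(a,140,165,260,245,6,'valve2.png')
E
```

```text
t 5.52 p [ 0.5194 -0.1855  0.1495] yaw 0.26 tilt 0.26 F [ 1.6 -0.1 -0. ] w 0.06 gf 0.0 j [-0.47  0.3   1.69 -0.    1.15  1.1 ]
tool delta [-0.0202  0.0208  0.1346]
```

View pics/valve2.png

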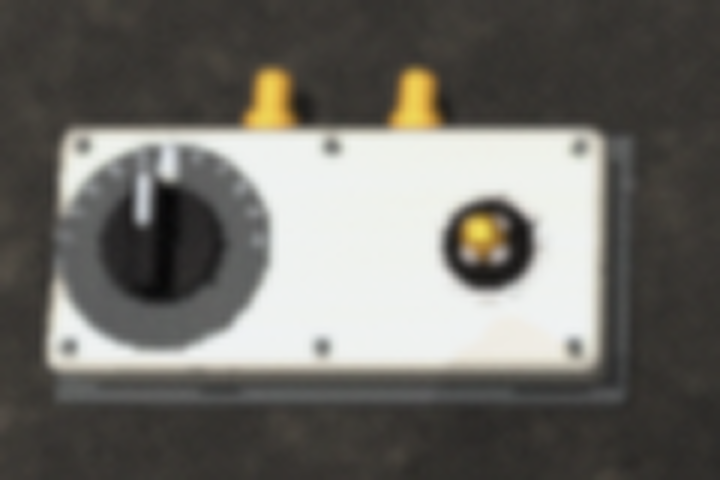

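```bash
python3 - <<'E'
from h import *
a=load('top')
f=lambda x,y:(140+(x+.5)/6-.5,165+(y+.5)/6-.5)
for A,B in[((144,174),(143,222)),((145.5,174),(143,222)),((164,185),(164,290))]:
  e=(px2w(a,f(*A),.076)-px2w(a,f(*B),.076))[:2];print(np.degrees(np.arctan2(e[1],e[0])),px2w(a,f(*B),.076))
# white column centroids
g=a['frame'].astype(float).sum(2)
G=cv2.resize(a['frame'],None,fx=1,fy=1)[:,:,0].astype(float)
for r in range(194,203): 
  w=np.clip(G[r,160:168]-70,0,None); print(r,(w*np.arange(160,168)).sum()/w.sum(),w.round())
E
```

```text
2.737746324552265 [0.51819253 0.21595859 0.076     ]
0.9987584092450297 [0.51819253 0.21595859 0.076     ]
3.7930947588779325 [0.49144165 0.20607769 0.076     ]
194 164.14256198347107 [35. 22. 40. 96. 91. 47. 55. 98.]
195 163.36914600550963 [ 24.  13.  43. 114. 106.  41.   1.  21.]
196 163.171974522293 [ 19.   6.  41. 115. 102.  31.   0.   0.]
197 163.28727272727272 [  8.   0.  36. 113.  97.  21.   0.   0.]
198 163.3228346456693 [  0.   0.  36. 113.  92.  13.   0.   0.]
199 163.284 [  0.   0.  38. 113.  89.  10.   0.   0.]
200 163.24166666666667 [  0.   0.  39. 110.  85.   6.   0.   0.]
201 163.2191011235955 [ 0.  0. 26. 87. 65.  0.  0.  0.]
202 163.34782608695653 [ 0.  0.  0. 30. 16.  0.  0.  0.]
```

```bash
python3 - <<'E'
from h import *
a=load('top')
pts=[];
for c,r in[(163.29,197),(163.30,198),(163.28,199),(163.24,200),(163.22,201)]:
  P=px2w(a,(c,r),.076);e=P[:2]-np.array([.5152,.21596]);print(P.round(4),np.degrees(np.arctan2(e[1],e[0])))
E
python3 st.py 0.4995 -0.207 0.015
```

```text
[0.5291 0.217  0.076 ] 4.260339742262814
[0.5267 0.2168 0.076 ] 4.220651852040598
[0.5243 0.2167 0.076 ] 4.59317159982357
[0.522  0.2166 0.076 ] 5.61603818392542
[0.5196 0.2165 0.076 ] 7.141802885006718
t 5.57 p [ 0.5188 -0.182   0.1493] yaw 0.27 tilt 0.03 F [-0.4  1.2  0.4] w 0.0596 gf 0.0 j [-0.46  0.3   1.69 -0.    1.16  1.1 ]
tool delta [-0.0195  0.0249  0.1343]
```

The pointer runs from (144,174) to (143,222), nearly in line with the bar but about 2° short. There is plenty of time, so I regrip and trim it.

```bash

python3 -m pendant '[{"dx":0,"dy":-0.038,"dz":0,"rx":0,"ry":0,"rz":0,"hand":0.045},{"dx":0,"dy":-0.038,"dz":0,"rx":0,"ry":0,"rz":0,"hand":0.045},{"dx":0,"dy":-0.038,"dz":0,"rx":0,"ry":0,"rz":0,"hand":0.045},{"dx":0,"dy":-0.038,"dz":0,"rx":0,"ry":0,"rz":0,"hand":0.045},{"dx":0,"dy":-0.038,"dz":0,"rx":0,"ry":0,"rz":0,"hand":0.045},{"dx":0,"dy":-0.038,"dz":0,"rx":0,"ry":0,"rz":0,"hand":0.045},{"dx":0,"dy":-0.038,"dz":0,"rx":0,"ry":0,"rz":0,"hand":0.045},{"dx":0,"dy":-0.038,"dz":0,"rx":0,"ry":0,"rz":0,"hand":0.045},{"dx":0,"dy":-0.038,"dz":0,"rx":0,"ry":0,"rz":-1.8,"hand":0.045},{"dx":0,"dy":-0.038,"dz":0,"rx":0,"ry":0,"rz":0,"hand":0.045},{"dx":0,"dy":-0.015,"dz":0,"rx":0,"ry":0,"rz":0,"hand":0.045},{"dx":0,"dy":0,"dz":0,"rx":0,"ry":0,"rz":0,"hand":0.045}]' >/dev/null
python3 st.py 0.5155 0.216 0.057
```

```text
t 6.57 p [0.5116 0.2209 0.1492] yaw 2.66 tilt 0.15 F [-0.3 -0.4  0.1] w 0.0452 gf 0.0 j [0.28 0.31 1.67 0.   1.16 1.8 ]
tool delta [0.0037 0.0053 0.0922]
```

```bash

python3 -m pendant '[{"dx":0.0037,"dy":0.004,"dz":0.02,"rx":0,"ry":0,"rz":0,"hand":0.045},{"dx":0,"dy":0,"dz":0.025,"rx":0,"ry":0,"rz":0,"hand":0.045},{"dx":0,"dy":0,"dz":0.025,"rx":0,"ry":0,"rz":0,"hand":0.045},{"dx":0,"dy":0,"dz":0.015,"rx":0,"ry":0,"rz":0,"hand":0.045},{"dx":0,"dy":0,"dz":0.004,"rx":0,"ry":0,"rz":0,"hand":0.045},{"dx":0,"dy":0,"dz":0,"rx":0,"ry":0,"rz":0,"hand":0.045}]' >/dev/null
python3 st.py 0.5155 0.216 0.06
python3 -m pendant '[{"dx":0,"dy":0,"dz":0,"rx":0,"ry":0,"rz":0,"hand":0.0},{"dx":0,"dy":0,"dz":0,"rx":0,"ry":0,"rz":0,"hand":0.0},{"dx":0,"dy":0,"dz":0,"rx":0,"ry":0,"rz":0,"hand":0.0},{"dx":0,"dy":0,"dz":0,"rx":0,"ry":0,"rz":0,"hand":0.0},{"dx":0,"dy":0,"dz":0,"rx":0,"ry":0,"rz":0,"hand":0.0},{"dx":0,"dy":0,"dz":0,"rx":0,"ry":0,"rz":0,"hand":0.0}]' 40
python3 st.py 0.5155 0.216 0.06
python3 -m pendant '[{"dx":0,"dy":0,"dz":0,"rx":0,"ry":0,"rz":1.8,"hand":0.0},{"dx":0,"dy":0,"dz":0,"rx":0,"ry":0,"rz":1.6,"hand":0.0},{"dx":0,"dy":0,"dz":0,"rx":0,"ry":0,"rz":0,"hand":0.0},{"dx":0,"dy":0,"dz":0,"rx":0,"ry":0,"rz":0,"hand":0.0}]' >/dev/null
python3 st.py 0.5155 0.216 0.06
```

```text
t 7.07 p [0.5158 0.2116 0.0592] yaw 2.33 tilt 0.21 F [0.2 0.9 0.6] w 0.0449 gf 0.0 j [ 0.26  0.4   1.79 -0.    0.96  1.79]
tool delta [-0.0001 -0.0044 -0.0008]
clock: 7.57
position: [0.5182, 0.2153, 0.062]
ee_rot: [-0.003, 1.0, 0.019, 0.001]
contact_force: [-1.6, 9.0, 0.8]
width: 0.0105
gripper_force: 41.7
t 7.57 p [0.5182 0.2153 0.062 ] yaw 2.2 tilt 0.39 F [-1.6  9.   0.8] w 0.0105 gf 41.7 j [0.27 0.4  1.78 0.01 0.96 1.8 ]
tool delta [-0.0027 -0.0008  0.002 ]
t 7.9 p [0.5182 0.2152 0.062 ] yaw -1.19 tilt 0.37 F [-1.4  7.5  1.2] w 0.0107 gf 41.7 j [0.27 0.4  1.78 0.01 0.96 1.85]
tool delta [-0.0027 -0.0007  0.002 ]
```

```bash

python3 -m pendant '[{"dx":0,"dy":-0.0035,"dz":0,"rx":0,"ry":0,"rz":0,"hand":0.0},{"dx":0,"dy":0,"dz":0,"rx":0,"ry":0,"rz":0,"hand":0.0}]' >/dev/null
python3 st.py
python3 -m pendant '[{"dx":0,"dy":0,"dz":0,"rx":0,"ry":0,"rz":0,"hand":0.04},{"dx":0,"dy":0,"dz":0,"rx":0,"ry":0,"rz":0,"hand":0.04},{"dx":0,"dy":0,"dz":0,"rx":0,"ry":0,"rz":0,"hand":0.04},{"dx":0,"dy":0,"dz":-0.02,"rx":0,"ry":0,"rz":0,"hand":0.06},{"dx":0,"dy":0,"dz":-0.04,"rx":0,"ry":0,"rz":0,"hand":0.06},{"dx":0,"dy":0.015,"dz":-0.03,"rx":0,"ry":0,"rz":0,"hand":0.06},{"dx":0,"dy":0.038,"dz":0,"rx":0,"ry":0,"rz":0,"hand":0.06},{"dx":0,"dy":0.038,"dz":0,"rx":0,"ry":0,"rz":0,"hand":0.06},{"dx":0,"dy":0.038,"dz":0,"rx":0,"ry":0,"rz":0,"hand":0.06},{"dx":0,"dy":0.038,"dz":0,"rx":0,"ry":0,"rz":0,"hand":0.06},{"dx":0,"dy":0.038,"dz":0,"rx":0,"ry":0,"rz":0,"hand":0.06},{"dx":0,"dy":0.038,"dz":0,"rx":0,"ry":0,"rz":0,"hand":0.06}]' >/dev/null
python3 -m pendant '[{"dx":0,"dy":0.038,"dz":0,"rx":0,"ry":0,"rz":0,"hand":0.06},{"dx":0,"dy":0.038,"dz":0,"rx":0,"ry":0,"rz":0,"hand":0.06},{"dx":0,"dy":0.038,"dz":0,"rx":0,"ry":0,"rz":0,"hand":0.06},{"dx":0,"dy":0.038,"dz":0,"rx":0,"ry":0,"rz":0,"hand":0.06},{"dx":-0.01,"dy":0.02,"dz":0,"rx":0,"ry":0,"rz":0,"hand":0.06},{"dx":0,"dy":0,"dz":0,"rx":0,"ry":0,"rz":0,"hand":0.06},{"dx":0,"dy":0,"dz":0,"rx":0,"ry":0,"rz":0,"hand":0.06}]' >/dev/null
python3 - <<'E'
from h import *
a=cam('top')
G=a['frame'][:,:,0].astype(float)
P=[]
for r in range(194,203): 
  w=np.clip(G[r,160:168]-70,0,None); c=(w[1:6]*np.arange(161,166)).sum()/w[1:6].sum(); print(r,c.round(2),w.round())
  if 196<=r<=201:P.append(px2w(a,(c,r),.076)[:2])
P=np.array(P);print(np.degrees(np.polyfit(P[:,0],P[:,1],1)[0]),P.mean(0))
E
python3 st.py 0.4995 -0.207 0.015
```

```text
t 8.07 p [0.5182 0.2154 0.0619] yaw -1.02 tilt 0.14 F [-0.7 -0.9  5. ] w 0.0109 gf 42.4 j [ 0.27  0.4   1.78 -0.    0.96  1.86]
194 163.58 [ 42.  28.  25.  71. 108.  75.  45.  90.]
195 163.6 [ 31.  24.  32.  96. 130.  86.  15.  14.]
196 163.6 [ 26.  17.  31. 100. 122.  74.   0.   0.]
197 163.68 [ 13.   0.  31. 107. 121.  66.   0.   0.]
198 163.59 [  0.   0.  36. 122. 122.  56.   0.   0.]
199 163.47 [  0.   0.  38. 123. 110.  36.   0.   0.]
200 163.36 [  0.   0.  38. 116.  96.  20.   0.   0.]
201 163.28 [ 0.  0. 29. 98. 76.  6.  0.  0.]
202 163.4 [ 0.  0.  0. 44. 29.  0.  0.  0.]
-0.3075195414287055 [0.52554968 0.21627292]
t 9.7 p [ 0.4994 -0.199   0.1501] yaw -1.17 tilt 0.06 F [0.4 0.7 0.3] w 0.06 gf 0.0 j [-0.51  0.28  1.71  0.    1.15  1.08]
tool delta [0.0003 0.0081 0.1351]
```

The knob now reads zero within about 1°. Next I grasp the cap.

```bash

python3 -m pendant '[{"dx":0,"dy":0.008,"dz":0.03,"rx":0,"ry":0,"rz":0,"hand":0.07},{"dx":0,"dy":0,"dz":0.035,"rx":0,"ry":0,"rz":0,"hand":0.07},{"dx":0,"dy":0,"dz":0.03,"rx":0,"ry":0,"rz":0,"hand":0.07},{"dx":0,"dy":0,"dz":0.02,"rx":0,"ry":0,"rz":0,"hand":0.07},{"dx":0,"dy":0,"dz":0.018,"rx":0,"ry":0,"rz":0,"hand":0.07},{"dx":0,"dy":0,"dz":0,"rx":0,"ry":0,"rz":0,"hand":0.07},{"dx":0,"dy":0,"dz":0,"rx":0,"ry":0,"rz":0,"hand":0.07}]' >/dev/null
python3 st.py 0.4995 -0.207 0.015
python3 -m pendant '[{"dx":0,"dy":0,"dz":0,"rx":0,"ry":0,"rz":0,"hand":0.0},{"dx":0,"dy":0,"dz":0,"rx":0,"ry":0,"rz":0,"hand":0.0},{"dx":0,"dy":0,"dz":0,"rx":0,"ry":0,"rz":0,"hand":0.0},{"dx":0,"dy":0,"dz":0,"rx":0,"ry":0,"rz":0,"hand":0.0},{"dx":0,"dy":0,"dz":0,"rx":0,"ry":0,"rz":0,"hand":0.0},{"dx":0,"dy":0,"dz":0,"rx":0,"ry":0,"rz":0,"hand":0.0},{"dx":0,"dy":0,"dz":0,"rx":0,"ry":0,"rz":0,"hand":0.0}]' 90 >/dev/null
python3 st.py 0.4995 -0.207 0.015
```

```text
t 10.28 p [ 0.4993 -0.2055  0.0168] yaw -0.99 tilt 0.13 F [ 0.7  0.4 -0.2] w 0.07 gf 0.0 j [-0.52  0.43  1.87  0.    0.84  1.07]
tool delta [0.0002 0.0015 0.0018]
t 10.87 p [ 0.5007 -0.2075  0.0191] yaw -1.09 tilt 0.2 F [0.3 2.1 5.5] w 0.0319 gf 88.9 j [-0.52  0.43  1.87  0.    0.84  1.07]
tool delta [-0.0012 -0.0004  0.0041]
```

```bash

python3 -m pendant '[{"dx":0,"dy":0,"dz":-0.03,"rx":0,"ry":0,"rz":0,"hand":0.0},{"dx":0,"dy":0,"dz":-0.04,"rx":0,"ry":0,"rz":0,"hand":0.0},{"dx":0,"dy":0,"dz":-0.04,"rx":0,"ry":0,"rz":0,"hand":0.0},{"dx":0.004,"dy":-0.035,"dz":0,"rx":0,"ry":0,"rz":0,"hand":0.0},{"dx":0.004,"dy":-0.035,"dz":0,"rx":0,"ry":0,"rz":0,"hand":0.0},{"dx":0.004,"dy":-0.035,"dz":0,"rx":0,"ry":0,"rz":0,"hand":0.0},{"dx":0.004,"dy":-0.035,"dz":0,"rx":0,"ry":0,"rz":0,"hand":0.0},{"dx":0,"dy":-0.035,"dz":0,"rx":0,"ry":0,"rz":0,"hand":0.0},{"dx":0,"dy":-0.035,"dz":0,"rx":0,"ry":0,"rz":0,"hand":0.0},{"dx":0,"dy":-0.035,"dz":0,"rx":0,"ry":0,"rz":0,"hand":0.0},{"dx":0,"dy":-0.035,"dz":0,"rx":0,"ry":0,"rz":0,"hand":0.0},{"dx":0,"dy":-0.015,"dz":0,"rx":0,"ry":0,"rz":0,"hand":0.0}]' >/dev/null
python3 -m pendant '[{"dx":0,"dy":0,"dz":0,"rx":0,"ry":0,"rz":0,"hand":0.0},{"dx":0,"dy":0,"dz":0,"rx":0,"ry":0,"rz":0,"hand":0.0}]' >/dev/null
python3 st.py 0.516 0.0857 0.115
python3 - <<'E'
from h import *
a=cam('top');b=cam('side')
s=manip.get_state();p=s['position'];print(w2px(a,p),w2px(b,p))
A=cv2.resize(a['frame'][170:240,170:270],None,fx=4,fy=4,interpolation=cv2.INTER_CUBIC)
B=cv2.resize(b['frame'][120:225,255:325],None,fx=5.5,fy=5.5,interpolation=cv2.INTER_CUBIC)
m=np.zeros((590,800,3),np.uint8);m[:280,:400]=A;m[:B.shape[0],405:405+B.shape[1]]=B
cv2.imwrite('pics/hold.png',m[:,:,::-1])
E
```

```text
t 12.03 p [0.5211 0.088  0.1279] yaw -0.95 tilt 0.07 F [ 0.5 -0.1 -0.8] w 0.032 gf 89.4 j [ 0.04  0.29  1.76 -0.    1.09  1.62]
tool delta [-0.0051  0.0024  0.0129]
[[215.87436006 195.55092948]] [[292.87414511 175.05950096]]
```

View pics/hold.png

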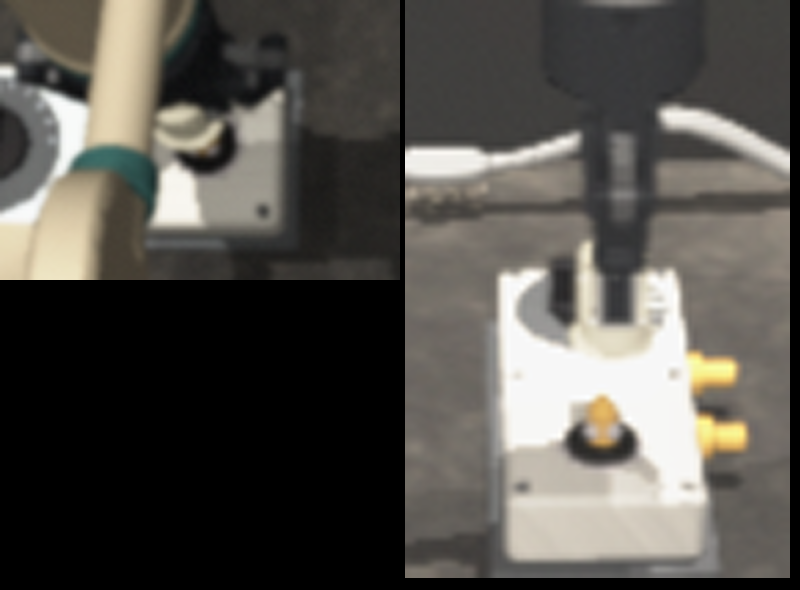

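The top view is mostly hidden by the arm. In the side view the brim is centred at (611.5,338), the stud at x=602 and the finger centre at 616.

```bash
python3 - <<'E'
from h import *
b=load('side')
u=lambda x:255+(x-405+.5)/5.5-.5
v=lambda y:120+(y+.5)/5.5-.5
# brim extents: bright pixels rows
print('brim',px2w(b,(u(611.5),v(338)),.1108),'tip z.076',px2w(b,(u(602.5),v(402)),.076),'seal',px2w(b,(u(601.5),v(440)),.051))
print(w2px(b,[[.516,.0857,.076],[.516,.0857,.051],[.5155,.0857,.051]]))
for r in (180,181,182,183): print(r,b['frame'][r,280:306,0])
for r in (198,199,200): print(r,b['frame'][r,280:302,0])
E
```

```text
brim [0.51937615 0.08312645 0.1108    ] tip z.076 [0.51541871 0.07831485 0.076     ] seal [0.5154862  0.08072231 0.051     ]
[[290.60170012 191.15272258]
 [290.43021493 198.54972177]
 [290.25109954 198.55127418]]
180 [157 155 156 156 175 220 233 217 218 222 221 219 220 219 219 217 216 210
 200 209 232 246 247 247 247 241]
181 [189 161 156 157 177 222 236 228 222 224 225 227 228 227 225 223 218 210
 205 219 245 247 247 247 247 245]
182 [245 223 213 193 177 216 239 238 230 227 226 227 228 227 226 222 218 214
 216 229 246 247 247 247 247 245]
183 [247 247 247 246 227 231 242 242 239 236 228 226 226 227 225 223 221 221
 227 241 247 247 247 247 247 244]
198 [247 247 247 244 176  84  62 120 183 204 207 208 196 175 116  80 146 232
 247 247 247 247]
199 [247 246 246 234 118  50  49  83 142 185 201 203 182 148  79  50  89 205
 246 247 247 247]
200 [243 218 204 167  91  50  45  58 110 167 192 193 165 105  55  44  72 171
 241 247 247 247]
```

```bash

python3 -m pendant '[{"dx":-0.0035,"dy":0.0025,"dz":0.0,"rx":0,"ry":0,"rz":0,"hand":0.0},{"dx":0,"dy":0,"dz":0.015,"rx":0,"ry":0,"rz":0,"hand":0.0},{"dx":0,"dy":0,"dz":0.015,"rx":0,"ry":0,"rz":0,"hand":0.0},{"dx":0,"dy":0,"dz":0.006,"rx":0,"ry":0,"rz":0,"hand":0.0},{"dx":0,"dy":0,"dz":0,"rx":0,"ry":0,"rz":0,"hand":0.0}]' >/dev/null; python3 st.py
python3 -m pendant '[{"dx":0,"dy":0,"dz":0.003,"rx":0,"ry":0,"rz":0,"hand":0.0},{"dx":0,"dy":0,"dz":0,"rx":0,"ry":0,"rz":0,"hand":0.0}]' >/dev/null; python3 st.py
python3 -m pendant '[{"dx":0,"dy":0,"dz":0.003,"rx":0,"ry":0,"rz":0,"hand":0.0},{"dx":0,"dy":0,"dz":0,"rx":0,"ry":0,"rz":0,"hand":0.0}]' >/dev/null; python3 st.py
```

```text
t 12.55 p [0.5161 0.0839 0.0899] yaw -1.18 tilt 0.21 F [-0.3 -0.2 -0.4] w 0.0319 gf 89.3 j [ 0.03  0.32  1.82 -0.    1.    1.62]
t 12.72 p [0.5178 0.0846 0.0885] yaw -1.13 tilt 0.03 F [-1.  -0.7  0.5] w 0.0321 gf 89.3 j [ 0.03  0.32  1.83 -0.    0.99  1.62]
t 12.88 p [0.5177 0.085  0.0854] yaw -1.08 tilt 0.03 F [-0.2 -0.2 -0.7] w 0.0321 gf 89.3 j [ 0.03  0.33  1.83 -0.    0.98  1.62]
```

```bash

python3 -m pendant '[{"dx":0,"dy":0,"dz":0.003,"rx":0,"ry":0,"rz":0,"hand":0.0},{"dx":0,"dy":0,"dz":0,"rx":0,"ry":0,"rz":0,"hand":0.0}]' >/dev/null; python3 st.py
python3 -m pendant '[{"dx":0,"dy":0,"dz":0.002,"rx":0,"ry":0,"rz":0,"hand":0.0},{"dx":0,"dy":0,"dz":0,"rx":0,"ry":0,"rz":0,"hand":0.0}]' 110 >/dev/null; python3 st.py
python3 -m pendant '[{"dx":0,"dy":0,"dz":0.002,"rx":0,"ry":0,"rz":0,"hand":0.0},{"dx":0,"dy":0,"dz":0,"rx":0,"ry":0,"rz":0,"hand":0.0}]' >/dev/null; python3 st.py
```

```text
t 13.05 p [0.5174 0.0851 0.082 ] yaw -1.07 tilt 0.02 F [ 0.1  0.4 -0.6] w 0.0318 gf 89.3 j [ 0.03  0.33  1.83 -0.    0.98  1.62]
t 13.22 p [0.5175 0.0852 0.0803] yaw -1.08 tilt 0.01 F [-0.3  1.3  0.9] w 0.0319 gf 109.5 j [0.03 0.33 1.84 0.   0.97 1.62]
t 13.38 p [0.5177 0.0853 0.079 ] yaw -1.08 tilt 0.04 F [-1.4  1.1  3.8] w 0.0314 gf 110.4 j [0.03 0.33 1.84 0.   0.97 1.62]
```

Centred with small side forces, and the balls are engaging. I press on.

```bash

python3 -m pendant '[{"dx":0,"dy":0,"dz":0.002,"rx":0,"ry":0,"rz":0,"hand":0.0},{"dx":0,"dy":0,"dz":0,"rx":0,"ry":0,"rz":0,"hand":0.0}]' >/dev/null; python3 st.py
python3 -m pendant '[{"dx":0,"dy":0,"dz":0.002,"rx":0,"ry":0,"rz":0,"hand":0.0},{"dx":0,"dy":0,"dz":0,"rx":0,"ry":0,"rz":0,"hand":0.0}]' >/dev/null; python3 st.py
python3 -m pendant '[{"dx":0,"dy":0,"dz":0.002,"rx":0,"ry":0,"rz":0,"hand":0.0},{"dx":0,"dy":0,"dz":0,"rx":0,"ry":0,"rz":0,"hand":0.0}]' >/dev/null; python3 st.py
python3 -m pendant '[{"dx":0,"dy":0,"dz":0.002,"rx":0,"ry":0,"rz":0,"hand":0.0},{"dx":0,"dy":0,"dz":0,"rx":0,"ry":0,"rz":0,"hand":0.0}]' >/dev/null; python3 st.py
```

```text
t 13.55 p [0.5178 0.0854 0.0774] yaw -1.08 tilt 0.06 F [-1.2 -0.3  5.6] w 0.0317 gf 110.5 j [0.03 0.34 1.84 0.   0.96 1.62]
t 13.72 p [0.5175 0.0853 0.0747] yaw -1.08 tilt 0.03 F [-0.5  1.1  0. ] w 0.0314 gf 109.8 j [0.03 0.34 1.84 0.   0.96 1.62]
t 13.88 p [0.517  0.0852 0.0714] yaw -1.08 tilt 0.06 F [ 1.4  1.3 -6.2] w 0.0315 gf 109.5 j [0.03 0.34 1.85 0.   0.95 1.62]
t 14.05 p [0.5175 0.085  0.0698] yaw -1.08 tilt 0.03 F [-1.2 -0.   0.6] w 0.0319 gf 109.6 j [ 0.03  0.35  1.85 -0.    0.95  1.62]
```

```bash

python3 -m pendant '[{"dx":0,"dy":0,"dz":0.0015,"rx":0,"ry":0,"rz":0,"hand":0.0},{"dx":0,"dy":0,"dz":0,"rx":0,"ry":0,"rz":0,"hand":0.0}]' >/dev/null; python3 st.py
python3 -m pendant '[{"dx":0,"dy":0,"dz":0.0015,"rx":0,"ry":0,"rz":0,"hand":0.0},{"dx":0,"dy":0,"dz":0,"rx":0,"ry":0,"rz":0,"hand":0.0}]' >/dev/null; python3 st.py
python3 -m pendant '[{"dx":0,"dy":0,"dz":0.0015,"rx":0,"ry":0,"rz":0,"hand":0.0},{"dx":0,"dy":0,"dz":0,"rx":0,"ry":0,"rz":0,"hand":0.0},{"dx":0,"dy":0,"dz":0,"rx":0,"ry":0,"rz":0,"hand":0.0}]' >/dev/null; python3 st.py
```

```text
t 14.22 p [0.5178 0.085  0.0689] yaw -1.08 tilt 0.02 F [-1.1 -0.3  3.2] w 0.0317 gf 109.7 j [ 0.03  0.35  1.85 -0.    0.94  1.62]
t 14.38 p [0.5179 0.085  0.0677] yaw -1.08 tilt 0.05 F [-1.4  0.1  5.4] w 0.0319 gf 110.0 j [ 0.03  0.35  1.85 -0.    0.94  1.62]
t 14.63 p [0.5178 0.085  0.0667] yaw -1.07 tilt 0.06 F [-1.5  0.3  7.5] w 0.0317 gf 110.3 j [ 0.03  0.35  1.85 -0.    0.94  1.62]
```

```bash

python3 -m pendant '[{"dx":0,"dy":0,"dz":0.001,"rx":0,"ry":0,"rz":0,"hand":0.0},{"dx":0,"dy":0,"dz":0,"rx":0,"ry":0,"rz":0,"hand":0.0},{"dx":0,"dy":0,"dz":0,"rx":0,"ry":0,"rz":0,"hand":0.0},{"dx":0,"dy":0,"dz":0,"rx":0,"ry":0,"rz":0,"hand":0.0},{"dx":0,"dy":0,"dz":0,"rx":0,"ry":0,"rz":0,"hand":0.0},{"dx":0,"dy":0,"dz":0,"rx":0,"ry":0,"rz":0,"hand":0.0}]' >/dev/null; python3 st.py
python3 - <<'E'
from h import *
b=cam('side');crop(b,255,120,325,225,5.5,'end.png')
E
```

```text
t 15.13 p [0.5179 0.085  0.0662] yaw -1.08 tilt 0.08 F [-3.2 -0.1  9.9] w 0.0316 gf 111.3 j [ 0.03  0.35  1.85 -0.    0.94  1.62]
```

View pics/end.png

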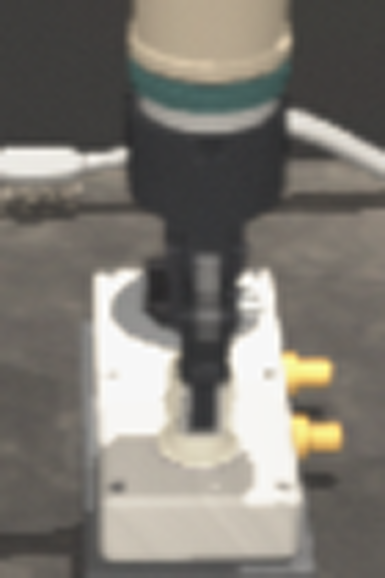

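The cap sits flat on the seal at about (200,445), with the gripper still holding it and pressing with about 10 N.

```bash
python3 -c "
from rig import manip
print(manip.sign_off())"
```

```text
the job is handed in; nothing more can be done
None
```

The job is handed in: the knob is set to zero (within about 1° by the top camera), and the white cap has clicked onto the stud and is still gripped, pressing the seal with about 10 N (roughly 3.5 mm of squeeze); the mug, tin and matchbox were not touched.

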